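# Set the length stop and platen height on a frame-slotting jig

## Robot

A 7-joint arm with a two-finger parallel gripper is mounted at the origin on the work surface. World frame = base frame: x ahead of the robot, y to its left, z up, the work surface at z = 0. Lengths are in m, angles in rad, forces in N, time in s.
With the tool pointing down it reaches from about 0.4 to 0.875 m from the base axis. Payload 19.3 kg.
Tool frame: the origin (TCP) lies at the very end of the fingers, on their centre line; the grasp point (between the pads) lies 19 mm behind it; z points along the fingers, y is the line along which they close (so a half turn about z gives the same grasp; the last joint's range is limited). The gripper opens to 85 mm and grips with 20 to 120 N. Pads are 22 mm wide; open, the fingers measure 114 mm over their backs; the gripper's body (76 mm by 85 mm) begins 54 mm behind the grasp point. The pads swing forward as they close: fully open they stand 13 mm farther back than shut.
Start: joints at [-1.315, 0.521, -0.036, 1.599, 0.021, 1.021, -0.113], TCP at [0.2, 0.592, 0.231] pointing down, gripper open.
Joint ranges: [-2.91, 2.91], [-0.3, 2.13], [-1.5, 1.42], [0.17, 2.43], [-1.26, 4.41], [0.16, 1.93], [-2.52, 2.52]. Speed limits (rad/s): [1.89, 1.89, 2.39, 2.39, 3.01, 3.01, 3.01].

## Interface

Orientations are given as [roll, pitch, yaw] about the fixed x, y, z axes, in that order (R = Rz(yaw) Ry(pitch) Rx(roll)).
In Python, from workcell import monitor, viewer, bot gives the robot as it stands.
- The arm moves only by the tool move_arm, never from a script. Its arguments are lists of equal length, an entry for each row: "gripper": the opening, from 0 (shut) to 1 (fully open); "linear": the shift along the tool's x, y, z in cm, a list of three; "twist": the turn about the tool's z in degrees. A call has 1 to 8 rows; each row shifts and turns the commanded pose from where the row before left it, along the tool's axes as they then stand; what a row does not reach is not made up. A row lasts 1/10 s, in which the tool goes at most 50 mm and 8.59 degrees, less where a joint would pass 70% of its speed; a pose out of reach is approached as far as the arm can. A call with a gripper value outside its range is refused whole. The fingers move at their own pace and stop on an object; "squeeze" is the grip in N (left out, the last holds). Time passes only in rows, so rows that do not move let the fingers close. It gives the time, the measured TCP pose, the force, the opening and the grip force at its end, in the units of the state.
- monitor.observe(): the state, without advancing time (a new reading comes with each control period).
- viewer.grab_frame(name): name is "side" or "top" or "wrist"; returns a dict with "img" (400x640x3 uint8, red, green, blue), "K" (3x3 intrinsics, pixels), "eye" and "rotation" of the camera in the world. Camera axes: x right, y up, looking along -z (the intrinsics and any distortion apply to the point x, -y, -z); pixel columns grow to the right and rows downward; lengths in m; the calibration is good to about 2 mm. A picture is of the moment at which its call begins. There is no depth.
- bot.job_done(): hands the job in; it is judged then, once.
The state is a dict: "clock": time; "qpos": joint angles; "qd": joint speeds; "joint_efforts": joint torques, N m; "position": TCP position; "tool_rot": TCP orientation; "force": force on the tool from outside, world axes, zero at the start; "moment": the same for the moment, N m; "grip_width": finger opening in m; "finger_force": force on a finger pad.
Only numpy, scipy, OpenCV 4.12 (cv2) and the standard library are available. Lean on these libraries where they do the work, as an engineer would, in place of code of your own. Each camera call takes 0.05 s, during which the arm holds its last target. There are 200 camera calls.

## Task

On the picture-frame slotting jig, swing the length stop's clamp lever fully out (anticlockwise from above) to free it, slide the stop along its rail until its pointer lines up with the blade of the mark clip, and swing the lever fully back to lock it there. Then, by its crank handle, wind the handwheel clockwise until it comes up against its stop and back it off exactly two full turns anticlockwise. Finish with the gripper still holding the crank handle, not letting go, and leave the other things on the bench where they are.

Things in the scene. Friction and masses are not known exactly. Their poses are not given: they have to be found in the camera images.
- jig: green cast base of the jig, fixed to the bench, 270 x 400 x 30 mm; origin at its underside near the middle; x away from the robot, y along the rail, z up; yawed up to 0.25 rad. Steel rail (36 mm wide, top at 50 mm) along y at x = 45 mm; handwheel axis at x = -60 mm, y = 0. Left (+y) of the wheel is the low aluminium platen (top under 85 mm) that the wheel raises 4 mm a turn
- length_stop (a joint): position of the length stop on its rail, m, growing towards jig +y, end stops at -0.105 and 0.105. An aluminium block 52 mm (x) by 44 mm (y), from 33 to 85 mm above the bench; slides at about 9 N, stays where left, and may be slid only while the clamp lever is unlocked. It starts on the -y side of the mark clip
- stop_pointer (a point): tip of the 3 mm wide dark steel pointer on the far (+x) side of the length stop, 61 mm above the bench, directly above the line of the mark clip's blade; at the stop's middle in y
- mark_clip: small steel clip, 16 x 16 mm, fixed on the jig base on the far (+x) side of the rail, with an upright blade on top, 3 mm thick along the rail, top 56 mm above the bench; origin centre of its underside, axes as the jig's. The blade is the mark: the stop's pointer must stand over it (same place along jig y)
- clamp_lever (a joint): angle of the clamp lever on the length stop, rad, vertical axis, anticlockwise positive: 0 = locked, pointing to jig -y along the rail; 1.571 = unlocked, pointing to jig +x, away from the robot. Hard stops at both ends, stays where left, turns with about 2 N at its knob; against its unlocked stop, pushing the knob to jig +y slides the length stop without turning the lever
- lever_pivot (a point): point on the clamp lever's vertical axis, 100 mm above the bench, over the middle of the length stop
- lever_knob (a point): centre of the top face of the lever's upright round black knob, 20 mm diameter, 40 mm tall, top 144 mm above the bench, 55 mm from the pivot. Grip from above, fingertips up to 33 mm below this top (the lever's dark arm lies lower). It spins freely on its own axis, so the gripper need not turn as the lever swings
- handwheel (a joint): angle of the handwheel, rad, anticlockwise positive from above: 0 = against its clockwise stop, crank handle then on the jig +y side of the axis; starts between 2.2 and 8; 12.566 is two turns back from the stop; far end at 22. Stays where left, turns with about 3 N at the handle
- wheel_center (a point): point on the handwheel's vertical axis, 95 mm above the bench; the wheel is dark steel, 126 mm across, rim from 77 to 91 mm above the bench
- crank_handle: upright black round crank handle on the handwheel, 21 to 23 mm diameter, 50 mm tall, spinning freely on its own axis, 46 mm from the wheel's axis; origin centre of its lower end, 96 mm above the bench. Grip from above, fingertips 10 mm or more above the lower end, and carry it round in a circle; the gripper need not turn. It is what must be held at the end
- setting_block: small loose steel gauge block, 22 x 40 x 14 mm, lying on the jig base along its far edge, right of the mark clip; a bystander; origin centre of underside
- offcut: loose light wood offcut block, 70 x 45 x 22 mm, lying on the low part of the jig's base to the right (-y) of the handwheel; a bystander; origin centre of underside
- screwdriver: loose screwdriver lying on the bench; a bystander
- mallet: loose hammer lying on the bench to the right of the jig; a bystander
- glue: white glue bottle, 60 mm diameter, 170 mm tall, standing beyond the jig; a bystander
- solvent_can: tall metal can, 90 mm diameter, 160 mm tall, standing to the left; a bystander
- battery: yellow and black tool battery, 115 x 75 x 73 mm, to the right; a bystander
- frame: small dark wood picture frame lying flat, 200 x 160 x 18 mm, to the left of the jig; a bystander

How it is judged:
By the outcome, as a careful person would: the job done as asked, in the order asked, and still so for the second after the job is handed in, while the arm keeps its last pose, push and grip.
It also fails if it takes over 72 s, if anything falls off the work surface, if the arm or the gripper's body presses on something with over 40 N, if the wrist force passes 120 N, or if a joint passes its speed limit or range.

## Working session

There is one attempt and no reset: what is moved stays moved. The work goes in short steps, Python scripts to look and compute and a tool call to move; the robot and the scene stay as the last step left them, time stands still between calls to the robot, and variables do not carry over. Pictures are saved under pics/ and viewed, at most 10 in all, crops included, and the job is handed in when it is done.

Besides the shell and the picture viewer there is one more tool, called in YAML: its name, and indented under it one key for each argument. move_arm: Moves the arm, as the interface text tells. Its arguments: {"type":"object","properties":{"gripper":{"type":"array"},"linear":{"type":"array"},"twist":{"type":"array"},"squeeze":{"type":"number"}},"required":["gripper","linear","twist"]}

```bash
mkdir -p pics
cat > h.py <<'E'
import numpy as np, cv2
from workcell import monitor, viewer, bot
def grab(n,tag):
    f=viewer.grab_frame(n); cv2.imwrite(f'pics/{tag}.png',f['img'][:,:,::-1]); np.savez(f'pics/{tag}.npz',**{k:np.array(v) for k,v in f.items()}); return f
def load(tag): return dict(np.load(f'pics/{tag}.npz',allow_pickle=True))
def ray(f,u,v):
    d=np.linalg.inv(f['K'])@[u,v,1.]; return np.array(f['eye']),np.array(f['rotation'])@[d[0],-d[1],-d[2]]
def plane(f,u,v,z):
    e,d=ray(f,u,v); return e+d*(z-e[2])/d[2]
def proj(f,p):
    c=np.array(f['rotation']).T@(np.array(p)-f['eye']); q=f['K']@[c[0],-c[1],-c[2]]; return q[:2]/q[2]
E
python3 - <<'E'
from h import *
for n in('top','side'):
    f=grab(n,n+'0'); print(n,[k for k in f],f['K'],f['eye'],f['rotation'])
a=cv2.imread('pics/top0.png');b=cv2.imread('pics/side0.png')
print(monitor.observe())
E
```

```text
top ['img', 'K', 'eye', 'rotation'] [[362.97088311   0.         313.28560505]
 [  0.         362.97088311 194.93343064]
 [  0.           0.           1.        ]] [0.49350066 0.0279502  1.17990435] [ 0.07239582  0.02671498 -1.58962628]
side ['img', 'K', 'eye', 'rotation'] [[497.08692095   0.         325.20552236]
 [  0.         497.08692095 200.90880084]
 [  0.           0.           1.        ]] [-0.10455294 -0.95257584  0.9364284 ] [ 0.98322216  0.01784522 -0.59488392]
{'clock': 0.1, 'qpos': array([-1.3151973 ,  0.52194813, -0.03634427,  1.59993359,  0.02120953,
        1.02110275, -0.11279543]), 'qd': array([-0.00061003, -0.00179715,  0.0009255 , -0.00097871,  0.00050634,
       -0.00077702, -0.00229338]), 'joint_efforts': array([ 3.25301706e-03, -9.28472614e+01,  1.98404945e+00, -3.70542812e+01,
        1.82515261e-02,  5.22882197e-03,  3.71195222e-05]), 'position': array([0.19997148, 0.59183398, 0.23079325]), 'tool_rot': array([-3.14058857e+00,  6.98168702e-05,  2.81580653e+00]), 'force': array([-0.18255102,  0.10064421, -0.27841638]), 'moment': array([0.01820175, 0.03892844, 0.02538649]), 'finger_force': 0.0, 'grip_width': 0.08545479763125455}
```

```bash
python3 - <<'E'
s=open('h.py').read()
s=s.replace("def grab","from scipy.spatial.transform import Rotation as Ro\ndef RR(f): return Ro.from_euler('xyz',f['rotation']).as_matrix()\ndef grab",1).replace("np.array(f['rotation'])","RR(f)")
open('h.py','w').write(s)
E
python3 - <<'E'
from h import *
f=load('top0');print(plane(f,320,200,0)); f=load('side0');print(plane(f,320,200,0))
E
```

```text
[0.56269081 0.03631117 0.        ]
[0.65833938 0.2363707  0.        ]
```

View pics/top0.png

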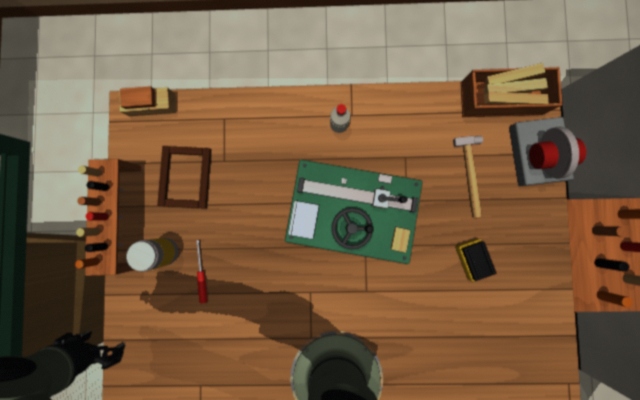

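View pics/side0.png

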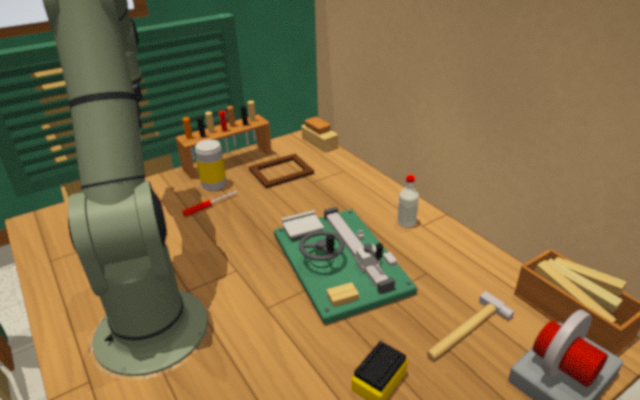

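Run:
```python
from h import *
f=load('top0'); im=cv2.imread('pics/top0.png')
h=cv2.cvtColor(im,cv2.COLOR_BGR2HSV)
m=cv2.inRange(h,(45,60,30),(90,255,255)); m[:150]=0;m[275:]=0;m[:,:270]=0;m[:,440:]=0
m=cv2.morphologyEx(m,cv2.MORPH_CLOSE,np.ones((9,9)))
c=max(cv2.findContours(m,0,2)[0],key=cv2.contourArea); r=cv2.boxPoints(cv2.minAreaRect(c))
P=np.array([plane(f,*(p),.03) for p in r]);print(r,P)
e=np.roll(P,-1,0)-P;print(np.linalg.norm(e,axis=1),np.arctan2(e[:,1],e[:,0]),P.mean(0))
A=cv2.resize(im[150:275,270:440],None,fx=4.4,fy=4.4,interpolation=2)
cv2.imwrite('pics/ct.png',A)
g=cv2.imread('pics/side0.png');cv2.imwrite('pics/cs.png',cv2.resize(g[200:325,265:425],None,fx=4.6,fy=4.6,interpolation=2))
```

```text
[[284.36578 241.59396]
 [298.9933  158.70471]
 [423.01343 180.5906 ]
 [408.38593 263.47986]] [[ 0.43181787  0.15112957  0.03      ]
 [ 0.69480276  0.10070961  0.03      ]
 [ 0.61573109 -0.29064829  0.03      ]
 [ 0.35743072 -0.23496056  0.03      ]]
[0.26777458 0.399266   0.26423513 0.39319083] [-0.18942331 -1.77015688  2.92924982  1.38046078] [ 0.52494561 -0.06844242  0.03      ]
```

View pics/ct.png

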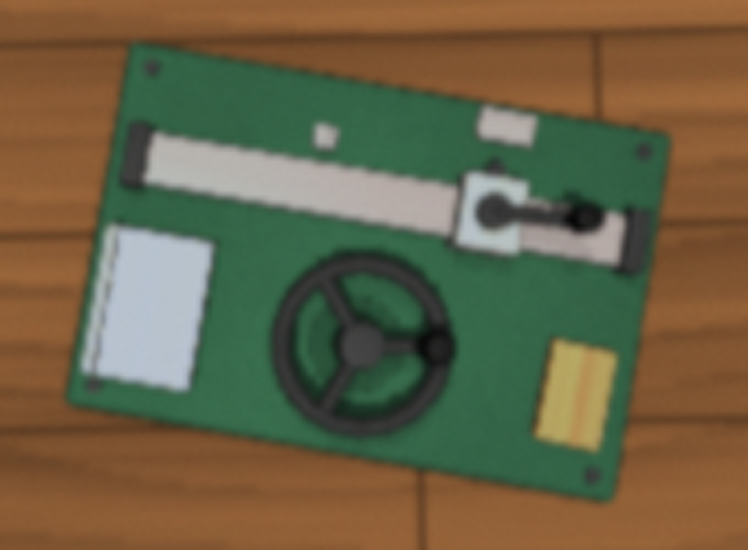

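View pics/cs.png

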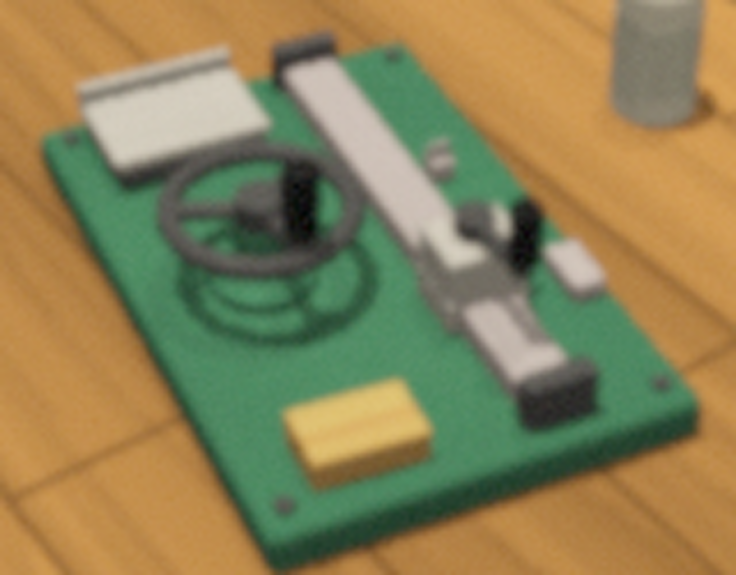

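```bash
cat >> h.py <<'E'
# jig frame: world = o + Rz(w) p
def jig(P,w,o):
    c,s=np.cos(w),np.sin(w); d=np.array(P)[...,:2]-o; return d@np.array([[c,-s],[s,c]])
E
python3 - <<'E'
from h import *
t=load('top0');s=load('side0')
ct=lambda u,v:((u+.5)/4.4+270-.5,(v+.5)/4.4+150-.5)
cs=lambda u,v:((u+.5)/4.6+265-.5,(v+.5)/4.6+200-.5)
# base top corners (z=.03)
C=np.array([plane(t,*ct(*p),.03)[:2] for p in[(135,43),(668,133),(610,500),(68,403)]])
e=[C[1]-C[0],C[2]-C[3],C[0]-C[3],C[1]-C[2]]
print([np.linalg.norm(x) for x in e]); w=np.mean([np.arctan2(x[0],-x[1]) *-1 for x in []] or [np.arctan2(e[0][1],e[0][0])+np.pi/2,np.arctan2(e[1][1],e[1][0])+np.pi/2,np.arctan2(e[2][1],e[2][0]),np.arctan2(e[3][1],e[3][0])])
o=C.mean(0);print('yaw',w,'o',o)
for n,p,z in[('clip',(326,135),.056),('hub',(362,345),.095),('crank',(436,343),.146),('knob',(586,215),.144),('pivot',(494,211),.1),('ptr',(494,163),.061),('rail+',(137,155),.05),('rail-',(634,240),.05)]:
    P=plane(t,*ct(*p),z);print(n,P.round(4),jig(P,w,o).round(4))
def tri(a,b):
    (e1,d1),(e2,d2)=ray(t,*a),ray(s,*b); A=np.c_[d1,-d2];k=np.linalg.lstsq(A,e2-e1,rcond=None)[0]
    p,q=e1+k[0]*d1,e2+k[1]*d2; return (p+q)/2,np.linalg.norm(p-q)
for n,a,b in[('knob',(586,215),(527,205)),('crank',(436,343),(302,167)),('clip',(326,132),(440,147))]:
    P,r=tri(ct(*a),cs(*b));print(n,P.round(4),r.round(4),jig(P,w,o).round(4))
print('glue',plane(t,340,112,.17), 'wrist', [k for k in [viewer.grab_frame('wrist')]][0]['eye'])
E
```

```text
[np.float64(0.38950072073441583), np.float64(0.39069723019983316), np.float64(0.2647226220636176), np.float64(0.2650716299783338)]
yaw -0.19451732523154608 o [ 0.52546637 -0.06872236]
clip [ 0.6192 -0.039   0.056 ] [0.0862 0.0473]
hub [ 0.4719 -0.0573  0.095 ] [-0.0548  0.0008]
crank [ 0.4733 -0.1008  0.146 ] [-0.045  -0.0415]
knob [ 0.5538 -0.2     0.144 ] [ 0.0532 -0.1233]
pivot [ 0.5603 -0.1481  0.1   ] [ 0.0495 -0.0712]
ptr [ 0.5964 -0.1556  0.061 ] [ 0.0864 -0.0715]
rail+ [0.6085 0.0953 0.05  ] [0.0498 0.1769]
rail- [ 0.541  -0.2536  0.05  ] [ 0.0509 -0.1784]
knob [ 0.5536 -0.2004  0.1413] 0.0008 [ 0.0531 -0.1237]
crank [ 0.4722 -0.1007  0.1415] 0.0025 [-0.0461 -0.0417]
clip [ 0.6207 -0.0385  0.052 ] 0.0027 [0.0876 0.048 ]
glue [ 0.80113164 -0.02654729  0.17      ] wrist [0.13433133 0.61367493 0.37395485]
```

move_arm:
  gripper: [1, 1, 1, 1, 1, 1, 1]
  linear:
    - [0, 0, 0]
    - [-2, -1.5, 0]
    - [-3.4, -2.6, 0]
    - [-3.4, -2.6, 0]
    - [-3.4, -2.6, 0]
    - [-3.4, -2.6, 0]
    - [-3.4, -2.6, 0]
  twist: [-7.5, 0, 0, 0, 0, 0, 0]

```text
clock: 0.85
position: [0.3593, 0.4115, 0.2312]
tool_rot: [-3.141, -0.0, 2.947]
force: [-0.1, 0.4, -0.4]
grip_width: 0.0856
finger_force: 0.0
```

move_arm:
  gripper: [1, 1, 1, 1, 1, 1, 1, 1]
  linear:
    - [-3.4, -2.6, 0]
    - [-3.4, -2.6, 0]
    - [-3.4, -2.6, 0]
    - [-3.4, -2.6, 0]
    - [-3.4, -2.6, 0]
    - [-1.7, -3.5, 0]
    - [-1, -3.7, 0]
    - [-1, -3.7, 0]
  twist: [0, 0, 0, 0, 0, 0, 0, 0]

```text
clock: 1.65
position: [0.5151, 0.1368, 0.231]
tool_rot: [-3.141, -0.0, 2.946]
force: [0.8, 0.0, -0.8]
grip_width: 0.0855
finger_force: 0.0
```

move_arm:
  gripper: [1, 1, 1, 1, 1, 1, 1, 1]
  linear:
    - [-1, -3.7, 0]
    - [-1, -3.7, 0]
    - [-1, -3.7, 0]
    - [-1, -3.7, 0]
    - [-1, -3.7, 0]
    - [-1, -3.7, 0]
    - [-0.5, -2, 0]
    - [0, 0, 0]
  twist: [0, 0, 0, 0, 0, 0, 0, 0]

```text
clock: 2.45
position: [0.5316, -0.1148, 0.2311]
tool_rot: [-3.14, -0.0, 2.942]
force: [-0.5, 0.4, 0.1]
grip_width: 0.0856
finger_force: 0.0
```

Run:
```python
from h import *
f=grab('wrist','w1');s=monitor.observe();print(s['position'],s['tool_rot'],f['K'],f['eye'],f['rotation'])
w=-0.1945;o=np.array([0.5255+.0049,-.0687-.001])
for n,p in[('clip',(.0812,.0473,.056)),('knob',(.045,-.125,.144)),('crank',(-.051,-.042,.146)),('hub',(-.06,0,.095))]:
    c,q=np.cos(w),np.sin(w);P=[o[0]+c*p[0]-q*p[1],o[1]+q*p[0]+c*p[1],p[2]];print(n,proj(f,P).round(1))
```

```text
[ 0.53179015 -0.11279111  0.23110716] [-3.14127766e+00 -3.45576462e-04  2.94421596e+00] [[293.48487172   0.         315.66325189]
 [  0.         293.48487172 200.69531061]
 [  0.           0.           1.        ]] [ 0.46374224 -0.1013903   0.37432957] [-0.27469145  0.00184066  1.37141507]
clip [394.6 242. ]
knob [221.7 245.5]
crank [318.9 129.3]
hub [364.3 116.9]
```

View pics/w1.png

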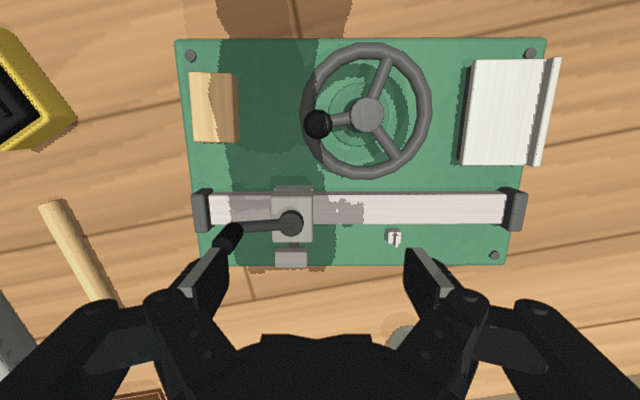

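Run:
```python
from h import *
f=load('w1')
C=np.array([plane(f,*p,.03)[:2] for p in[(507,265),(200,266),(175,38),(547,38)]])
e=[C[1]-C[0],C[2]-C[3],C[0]-C[3],C[1]-C[2]];a=[np.arctan2(x[1],x[0]) for x in e];print([np.linalg.norm(x) for x in e])
w=np.mean([a[0]+np.pi/2,a[1]+np.pi/2,a[2],a[3]]);w2=np.mean([a[0],a[1]])+np.pi/2;print('yaw',w,w2);o=C.mean(0)
for n,p,z in[('clip',(394.5,235),.056),('hub',(367,114),.097),('crank',(318,124),.146),('pivot',(290,222),.1),('ptr',(293,246),.061),('rail+',(516,210),.05),('rail-',(203,210),.05)]:
    P=plane(f,*p,z);print(n,P.round(4),jig(P,w,o).round(4))
im=cv2.imread('pics/w1.png')
cv2.imwrite('pics/c2.png',np.hstack([cv2.resize(im[195:275,190:270],(390,390),interpolation=2),cv2.resize(im[205:285,345:425],(390,390),interpolation=2)]))
```

```text
[np.float64(0.3987942891218196), np.float64(0.3919800865981619), np.float64(0.26469013363016497), np.float64(0.26666045173792335)]
yaw -0.19591632010038953 -0.1972998514373352
clip [ 0.6104 -0.0379  0.056 ] [0.0796 0.0434]
hub [ 0.4694 -0.0556  0.097 ] [-0.0552 -0.0014]
crank [ 0.4683 -0.1009  0.146 ] [-0.0475 -0.0461]
pivot [ 0.5559 -0.1465  0.1   ] [ 0.0473 -0.0737]
ptr [ 0.5985 -0.156   0.061 ] [ 0.091  -0.0748]
rail+ [0.61   0.1049 0.05  ] [0.0514 0.1834]
rail- [ 0.5384 -0.2503  0.05  ] [ 0.0504 -0.179 ]
```

View pics/c2.png

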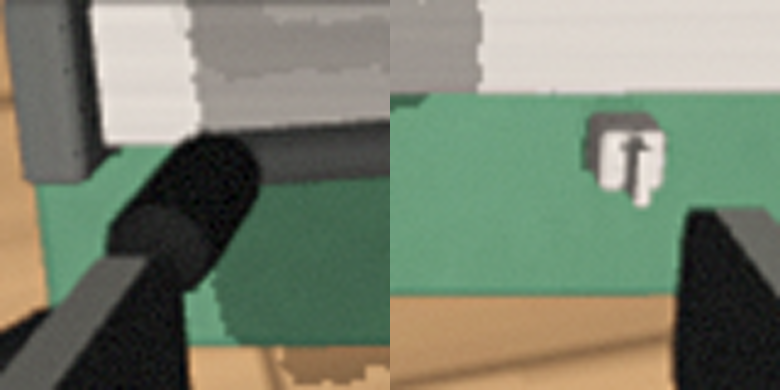

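Run:
```python
from h import *
f=load('w1');w=-.197;o=np.array([.5305,-.0697])
for n,p,z in[('clip',(396.7,241),.056),('knob',(223.4,245),.144),('pivot',(290,222),.1),('pivot',(290,222),.11),('ptr',(293,246),.061),('hub',(367,114),.097),('crank',(318,124),.146)]:
    P=plane(f,*p,z);print(n,P.round(4),jig(P,w,o).round(4))
s=monitor.observe();print(s['position'],s['tool_rot'],s['clock'],jig(s['position'],w,o))
```

```text
clip [ 0.6184 -0.0364  0.056 ] [0.0797 0.0499]
knob [ 0.5502 -0.1995  0.144 ] [ 0.0447 -0.1234]
pivot [ 0.5559 -0.1465  0.1   ] [ 0.0399 -0.0703]
pivot [ 0.5525 -0.1448  0.11  ] [ 0.0363 -0.0694]
ptr [ 0.5985 -0.156   0.061 ] [ 0.0836 -0.0713]
hub [ 0.4694 -0.0556  0.097 ] [-0.0626  0.0019]
crank [ 0.4683 -0.1009  0.146 ] [-0.0549 -0.0428]
[ 0.53179015 -0.11279111  0.23110716] [-3.14127766e+00 -3.45576462e-04  2.94421596e+00] 2.5 [ 0.00969934 -0.04200513]
```

move_arm:
  gripper: [1, 1, 1, 1, 1, 1, 1, 1]
  linear:
    - [-1.2, -2.75, 0]
    - [-1.2, -2.7, 0]
    - [-1.2, -2.7, 1]
    - [0, 0, 3]
    - [0, 0, 3]
    - [0, 0, 3]
    - [0, 0, 1.5]
    - [0, 0, 0]
  twist: [0, 0, 0, 0, 0, 0, 0, 0]

```text
clock: 3.3
position: [0.5507, -0.1968, 0.1143]
tool_rot: [3.141, -0.004, 2.948]
force: [-1.1, -0.5, 0.7]
grip_width: 0.0855
finger_force: 0.0
```

move_arm:
  gripper: [0, 0, 0, 0, 0, 0, 0, 0]
  linear:
    - [0, 0, 0]
    - [0, 0, 0]
    - [0, 0, 0]
    - [0, 0, 0]
    - [0, 0, 0]
    - [0, 0, 0]
    - [0, 0, 0]
    - [0, 0, 0]
  twist: [0, 0, 0, 0, 0, 0, 0, 0]
  squeeze: 40

```text
clock: 4.1
position: [0.5518, -0.199, 0.117]
tool_rot: [-3.141, 0.001, 2.946]
force: [-0.8, -1.9, 7.7]
grip_width: 0.0187
finger_force: 38.9
```

Run:
```python
from h import *
s=monitor.observe();print(s['position'],s['tool_rot'],s['clock'],s['force'],jig(s['position'],-.197,np.array([.5305,-.0697])))
for t in('top','side'): grab(t,t+'1')
```

```text
[ 0.55184181 -0.199045    0.11700259] [-3.14110029e+00  1.14832936e-03  2.94619100e+00] 4.1 [-0.77792429 -1.93823401  7.73366906] [ 0.04624549 -0.12266604]
```

move_arm:
  gripper: [0, 0, 0, 0, 0, 0, 0, 0]
  linear:
    - [0, 0, -0.1]
    - [-1.42, 0.19, 0]
    - [-1.33, 0.55, 0]
    - [-1.14, 0.87, 0]
    - [-0.87, 1.14, 0]
    - [-0.55, 1.33, 0]
    - [-0.19, 1.42, 0]
    - [0, 0, 0]
  twist: [0, 0, 0, 0, 0, 0, 0, 0]

```text
clock: 5.0
position: [0.6145, -0.153, 0.1167]
tool_rot: [3.141, -0.005, 2.948]
force: [-12.5, 4.3, 6.3]
grip_width: 0.0186
finger_force: 41.1
```

Run:
```python
from h import *
s=monitor.observe();print(s['position'],s['tool_rot'],s['clock'],s['force'],jig(s['position'],-.197,np.array([.5305,-.0697])))
f=grab('wrist','w2')
```

```text
[ 0.6145234  -0.15295998  0.116703  ] [ 3.14103449 -0.00505677  2.94848465] 5.0 [-12.45389334   4.30297476   6.27810602] [ 0.09869456 -0.06520383]
```

View pics/w2.png

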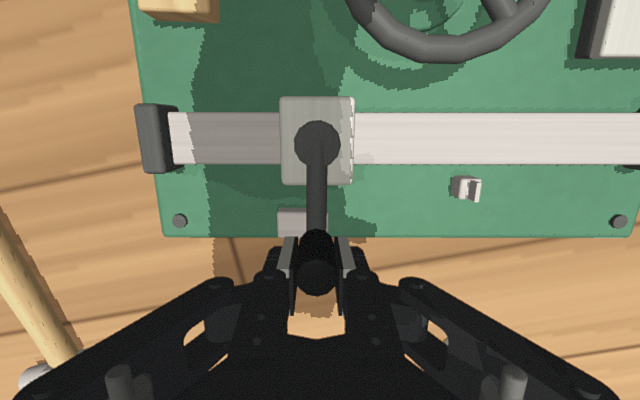

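move_arm:
  gripper: [0, 0, 0, 0, 0, 0, 0, 0]
  linear:
    - [0.25, 0.5, 0]
    - [0, 1.5, 0]
    - [0, 1.5, 0]
    - [0, 1.5, 0]
    - [0, 1.5, 0]
    - [0, 1.5, 0]
    - [0, 1.5, 0]
    - [0, 0, 0]
  twist: [0, 0, 0, 0, 0, 0, 0, 0]

```text
clock: 5.85
position: [0.6321, -0.0602, 0.1172]
tool_rot: [-3.141, -0.001, 2.948]
force: [-2.3, 1.6, -0.7]
grip_width: 0.0184
finger_force: 40.6
```

Run:
```python
from h import *
s=monitor.observe();print(s['position'],s['tool_rot'],s['clock'],s['force'],jig(s['position'],-.197,np.array([.5305,-.0697])))
f=grab('wrist','w3');print(f['eye']);im=cv2.imread('pics/w3.png')
cv2.imwrite('pics/c3.png',cv2.resize(im[80:280,220:460],None,fx=3,fy=3,interpolation=2))
```

```text
[ 0.63208978 -0.06022089  0.11720371] [-3.14149960e+00 -5.72726114e-04  2.94825208e+00] 5.85 [-2.3060962   1.63330498 -0.69713468] [0.09776952 0.02917976]
[ 0.56415828 -0.04731512  0.26041374]
```

View pics/c3.png

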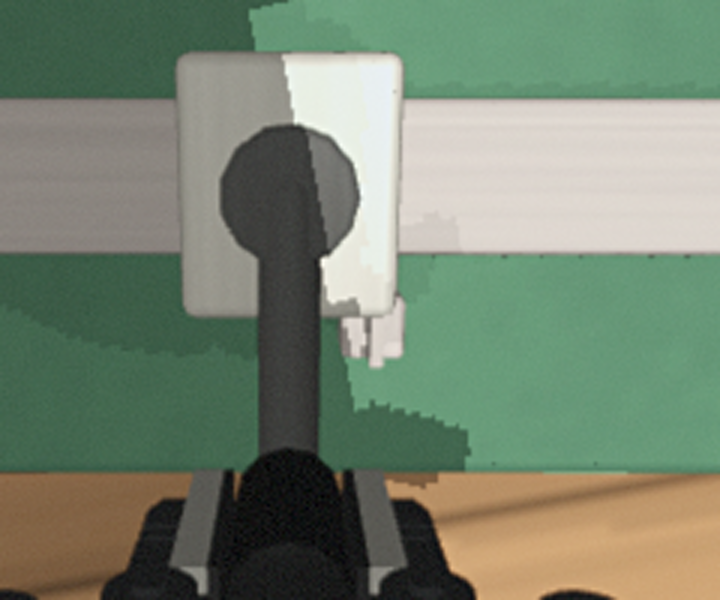

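Run:
```python
from h import *
f=load('w3');w=-.197;o=np.array([.5305,-.0697])
c=lambda u,v:((u+.5)/3+220-.5,(v+.5)/3+80-.5)
for n,p,z in[('blade',(377,365),.056),('bladeL',(369,365),.056),('bladeR',(385,365),.056),('blkL',(184,305),.085),('blkR',(396,305),.085),('blkL',(179,70),.085),('blkR',(404,70),.085),('hub',(290,193),.1),('railF-',(10,253),.05),('railF+',(710,254),.05)]:
    print(n,jig(plane(f,*c(*p),z),w,o).round(4))
f2=load('w2');print(jig(plane(f2,475,190,.056),w,o))
```

```text
blade [0.0865 0.0501]
bladeL [0.0865 0.0481]
bladeR [0.0865 0.052 ]
blkL [0.0658 0.0074]
blkR [0.0656 0.0505]
blkL [0.0204 0.0078]
blkR [0.0203 0.0503]
hub [0.042  0.0288]
railF- [ 0.0606 -0.0382]
railF+ [0.0603 0.1297]
[0.07826836 0.04804776]
```

move_arm:
  gripper: [0, 0, 0, 0]
  linear:
    - [0, 1, 0]
    - [0, 1, 0]
    - [0, 0, 0]
    - [0, 0, 0]
  twist: [0, 0, 0, 0]

```text
clock: 6.3
position: [0.6357, -0.0421, 0.1172]
tool_rot: [-3.142, -0.001, 2.946]
force: [-2.4, -1.7, 0.0]
grip_width: 0.0186
finger_force: 40.5
```

Run:
```python
from h import *
s=monitor.observe();print(s['position'],s['tool_rot'],s['clock'],s['force'],jig(s['position'],-.197,np.array([.5305,-.0697])))
f=grab('wrist','w4');im=cv2.imread('pics/w4.png')
cv2.imwrite('pics/c4.png',cv2.resize(im[120:240,250:390],None,fx=5,fy=5,interpolation=2))
```

```text
[ 0.63570681 -0.04210379  0.11722051] [-3.14157192e+00 -5.89068714e-04  2.94620514e+00] 6.3 [-2.37617909 -1.74049531  0.00925979] [0.09777056 0.04765439]
```

View pics/c4.png

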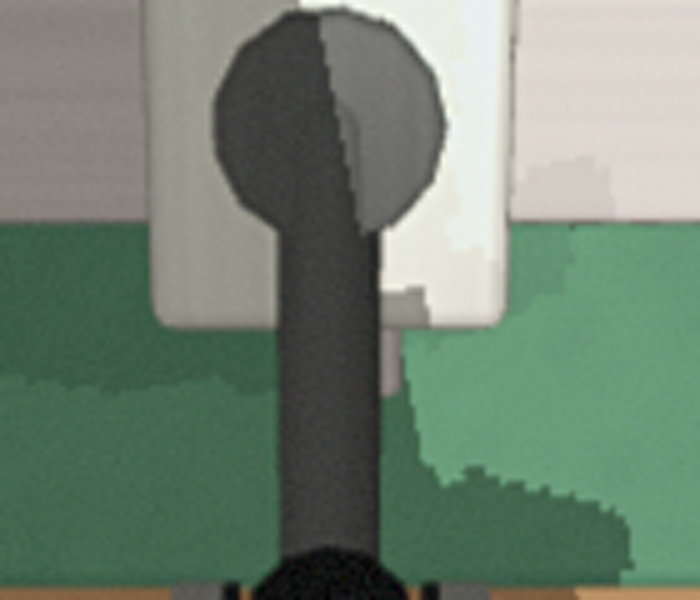

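Run:
```python
from h import *
w=-.197;o=np.array([.5305,-.0697])
c=lambda u,v:((u+.5)/3+220-.5,(v+.5)/3+80-.5)
f=load('w3')
for z in(.04,.046): print('clipL/R',[jig(plane(f,*c(*p),z),w,o).round(4) for p in[(341,335),(405,335)]])
f=load('w4');c=lambda u,v:((u+.5)/5+250-.5,(v+.5)/5+120-.5)
for n,p,z in[('blkL',(154,290),.085),('blkR',(508,290),.085),('clipR',(402,370),.04),('clipR',(402,370),.046),('hub',(330,125),.1)]: print(n,jig(plane(f,*c(*p),z),w,o).round(4))
for t,(x0,x1,y0,y1) in{'w2':(440,500,165,210),'w1':(375,415,220,255)}.items():
    g=cv2.cvtColor(cv2.imread(f'pics/{t}.png'),6)[y0:y1,x0:x1]
    print(t);print(g[8:-6:2,4:-8 ])if t=='w2' else None
```

```text
clipL/R [array([0.0831, 0.0422]), array([0.083 , 0.0587])]
clipL/R [array([0.0816, 0.0419]), array([0.0815, 0.0579])]
blkL [0.0634 0.0256]
blkR [0.0634 0.0686]
clipR [0.0849 0.0581]
clipR [0.0834 0.0578]
hub [0.0423 0.047 ]
w2
[[143 144 143 142 143 143 135 136 133 132 134 133 135 133 135 134 134 132
  134 132 133 136 135 133 135 133 141 143 143 143 143 140 142 142 143 141
  143 142 142 142 142 141 144 142 140 142 142 139]
 [141 144 144 145 144 145 137 136 137 137 123 123 115 117 116 115 114 114
  116 115 117 117 117 116 118 119 124 134 143 143 142 145 142 143 144 144
  141 140 142 142 143 142 141 141 138 141 141 143]
 [143 142 144 146 145 146 111  98 103  97  97  98  98  99  96  97 105 105
  105 108 107 108 107 108 107 106 107 106 102 106 113 117 120 133 137 139
  141 140 139 143 141 140 140 139 139 140 139 139]
 [143 144 144 143 139 137  98  81  87  95  95  96  99  99 102 102 106 150
  176 191 192 195 196 191 188 189 183 187 193 195 195 195 195 196 196 197
  189 154 139 141 141 140 140 140 140 140 141 139]
 [143 145 143 144 137 135  95  81 100  95  95  95  94  96  96  97 137 183
  2
[... 1614 characters left out ...]
  95  90  94  96  95  92 117 215 225 225 226 181
  145 137 142 142 142 141 143 142 140 141 141 141]
 [142 141 140 141 141 140 143 140 140 141 138 140 141 139 137 145 156 160
  160 160 162 149 145 138 135 121 104  93  94  92 143 221 225 225 215 162
  137 139 141 140 144 139 141 139 138 142 141 140]
 [143 141 142 141 142 140 140 140 139 139 140 138 139 140 138 141 141 139
  139 139 138 138 139 141 140 141 141 138 133 126 192 225 228 228 202 155
  137 140 140 142 139 141 141 139 140 139 138 139]
 [141 141 141 141 139 140 141 139 138 138 138 141 141 142 142 140 143 143
  142 137 141 141 141 140 140 138 140 141 140 140 138 137 138 137 138 139
  141 140 139 141 139 139 139 142 139 139 139 136]]
w1
```

move_arm:
  gripper: [0, 0, 0, 0]
  linear:
    - [0, 0.27, 0]
    - [0, 0, 0]
    - [0, 0, 0]
    - [0, 0, 0]
  twist: [0, 0, 0, 0]

```text
clock: 6.75
position: [0.636, -0.0405, 0.1172]
tool_rot: [-3.14, -0.001, 2.945]
force: [-3.6, -5.0, -1.1]
grip_width: 0.0183
finger_force: 40.6
```

Run:
```python
from h import *
w=-.197;o=np.array([.5305,-.0697])
s=monitor.observe();print(s['position'],s['clock'],s['force'],jig(s['position'],w,o))
f=grab('wrist','w5');g=cv2.cvtColor(f['img'],7)
print(g[172:188:5,275:365],g[190:202:2,318:340])
f=load('w2');print('w2 blade',jig(plane(f,476.7,199,.056),w,o))
im=cv2.imread('pics/w2.png');g=cv2.cvtColor(im,6);print(g[170,270:365])
```

```text
[ 0.63604445 -0.04047345  0.11719563] 6.75 [-3.56427058 -4.96817305 -1.11007429] [0.09778257 0.04931928]
[[ 80  82  82  82 101 136 144 147 149 149 147 149 149 152 150 150 150 149
  148 148 150 151 147 150 148 149 146 148 153 115  62  50  54  60  62  61
   61  63  61  66  64  62  62  59  56  55  53  52  53  58 126 229 233 230
  232 231 231 232 230 230 229 230 229 229 228 228 227 227 225 227 228 231
  223 222 212 155 126 126 125 127 128 129 127 129 128 129 129 128 137 139]
 [ 80  82  80  78  89 131 143 146 147 148 148 149 151 152 150 151 150 149
  149 148 148 149 149 148 149 147 147 148 152 134  76  53  56  54  59  64
   60  66  62  62  62  63  59  59  58  55  53  51  47  34 111 233 236 194
  180 179 184 225 229 230 230 229 229 227 226 226 225 225 224 225 228 229
  219 208 200 155 128 128 128 128 127 129 126 129 129 127 130 126 128 135]
 [ 79  78  83  77  80 106 137 143 144 146 145 148 147 148 148 147 147 145
  146 147 147 145 144 145 145 144 144 146 148 133  75  45  56  58  61  58
   64  61  59  63  64  63  63  59  58  56  61  51  46  44  75 140 148 147
  146 146 146 146 144 140 151 2
[... 768 characters left out ...]

 [ 58  56  60  52  52  50  41  69 126 117  95  86  89  92 135 137 139 136
  137 136 136 139]
 [ 58  57  54  57  52  50  42  64 106  97  92  90  91  88 103 134 139 136
  137 136 137 137]
 [ 61  56  52  52  53  52  48  51  86  89  89  88  88  88  92 132 138 138
  138 139 137 138]]
w2 blade [0.08492224 0.05026134]
[ 81  83  83  82  85  81  78  82  82  77  80 122 142 146 149 150 151 151
 151 154 155 154 152 152 153 149 153 152 153 153 153 150 149 149 152 156
 100  58  58  59  60  62  65  63  63  64  63  64  64  57  61  58  60  57
  55  44  45  98 149 154 153 153 153 154 151 151 151 152 150 149 149 155
 170 173 173 173 173 174 174 167 159 203 173 140 128 132 131 132 131 132
 132 132 132 138 137]
```

Run:
```python
from h import *
w=-.197;o=np.array([.5305,-.0697]);f=load('w5')
print(jig(plane(f,314.8,175,.085),w,o),[jig(plane(f,327.7,193,z),w,o) for z in(.03,.04,.046)])
f=load('w2');print(jig(plane(f,(280.7+352.2)/2,170,.085),w,o), 'tcp',-.0652)
f=load('w3');print('cam y',jig(f['eye'],w,o),jig(load('w5')['eye'],w,o))
```

```text
[0.06180657 0.04817955] [array([0.08696345, 0.05836387]), array([0.08443256, 0.05795756]), array([0.08291403, 0.05771378])]
[ 0.05943739 -0.06541031] tcp -0.0652
cam y [0.02862592 0.02853979] [0.02865049 0.04900229]
```

move_arm:
  gripper: [0, 0, 0, 0]
  linear:
    - [0, 0.2, 0]
    - [0, 0, 0]
    - [0, 0, 0]
    - [0, 0, 0]
  twist: [0, 0, 0, 0]

```text
clock: 7.2
position: [0.6364, -0.0388, 0.1172]
tool_rot: [-3.14, -0.001, 2.945]
force: [-4.2, -7.1, 0.7]
grip_width: 0.0186
finger_force: 40.6
```

```bash
cat >> h.py <<'E'
def edge(row,lo,hi,t):  # sub-pixel crossing of level t between lo..hi
    r=row.astype(float)
    for u in range(lo,hi):
        if (r[u]-t)*(r[u+1]-t)<=0 and r[u]!=r[u+1]: return u+(t-r[u])/(r[u+1]-r[u])
    return np.nan
def stopclip(tag):
    f=load(tag);g=cv2.cvtColor(f['img'],7);w=-.197;o=np.array([.5305,-.0697])
    y=lambda u,v,z:jig(plane(f,u,v,z),w,o)[1]
    L=np.median([y(edge(g[v],270,300,110),v,.085) for v in range(168,178)]);R=np.median([y(edge(g[v][::-1],640-375,640-340,175)*-1+639,v,.085) for v in range(168,178)])
    cl=np.median([y(edge(g[v],322,345,108),v,.043) if 0 else y(327+0*v,v,.043) for v in range(190,195)])
    return L,R,(L+R)/2,R-L
E
python3 - <<'E'
from h import *
w=-.197;o=np.array([.5305,-.0697])
s=monitor.observe();print(s['position'],s['clock'],s['force'],jig(s['position'],w,o))
f=grab('wrist','w6');g=cv2.cvtColor(f['img'],7)
print(stopclip('w5'),stopclip('w6'))
print(g[190:200:3,315:340])
E
```

```text
[ 0.63638256 -0.03875484  0.11718654] 7.2 [-4.21222847 -7.07841104  0.67981201] [0.09777776 0.05107083]
(np.float64(0.026716321659639445), np.float64(0.06925310263534547), np.float64(0.047984712147492455), np.float64(0.042536780975706026)) (np.float64(0.028371724298667987), np.float64(0.07095011248988506), np.float64(0.049660918394276526), np.float64(0.04257838819121707))
[[ 62  60  59  61  54  56  56  51  48  41  53  85  90  87  90  90 124 138
  138 135 135 136 135 138 138]
 [ 61  61  59  57  60  56  52  54  49  48  53  87  90  89  89  84  91 133
  139 140 137 139 136 136 136]
 [ 59  60  60  59  59  52  51  58  50  45  64  89  90  92  90  92  86 103
  135 139 137 138 137 136 135]
 [ 63  66  60  58  53  58  55  54  47  44  64  86  92  91  91  90  87  90
  133 138 139 138 138 140 138]]
```

move_arm:
  gripper: [0, 0, 0, 0, 0, 0, 0, 0]
  linear:
    - [0.1, -0.28, 0]
    - [0.19, -1.42, 0]
    - [0.55, -1.33, 0]
    - [0.87, -1.14, 0]
    - [1.14, -0.87, 0]
    - [1.33, -0.55, 0]
    - [1.42, -0.19, 0]
    - [0, 0, 0]
  twist: [0, 0, 0, 0, 0, 0, 0, 0]

```text
clock: 8.05
position: [0.5707, -0.083, 0.1177]
tool_rot: [3.141, 0.003, 2.947]
force: [7.2, 1.2, -13.4]
grip_width: 0.0187
finger_force: 39.6
```

move_arm:
  gripper: [0, 0, 0, 0]
  linear:
    - [0.25, 0, 0]
    - [0, 0, 0]
    - [0.25, 0, 0]
    - [0, 0, 0]
  twist: [0, 0, 0, 0]

```text
clock: 8.45
position: [0.5691, -0.0826, 0.118]
tool_rot: [3.141, 0.008, 2.947]
force: [26.7, -2.3, -21.4]
grip_width: 0.0188
finger_force: 39.7
```

Run:
```python
from h import *
w=-.197;o=np.array([.5305,-.0697])
s=monitor.observe();print(s['position'],s['clock'],jig(s['force'],w,0),jig(s['position'],w,o))
f=grab('wrist','w7');grab('top','t7');grab('side','s7')
```

```text
[ 0.56912901 -0.08260763  0.11799259] 8.45 [26.6320306  3.0015282] [ 0.04040825 -0.00509718]
```

move_arm:
  gripper: [0, 0, 1, 1, 1, 1, 1, 1]
  linear:
    - [-0.35, 0, 0]
    - [0, 0, 0]
    - [0, 0, 0]
    - [0, 0, 0]
    - [0, 0, 0]
    - [0, 0, 0]
    - [0, 0, -3]
    - [0, 0, -4]
  twist: [0, 0, 0, 0, 0, 0, 0, 0]

```text
clock: 9.4
position: [0.5681, -0.0828, 0.1867]
tool_rot: [-3.141, -0.004, 2.947]
force: [-0.6, -0.5, 0.4]
grip_width: 0.0851
finger_force: 0.0
```

move_arm:
  gripper: [1, 1, 1, 1, 1, 1]
  linear:
    - [0, 0, -3]
    - [3, 0, -3]
    - [4, 0, 0]
    - [4, 0, 0]
    - [1, 0, 0]
    - [0, 0, 0]
  twist: [0, 0, 0, 0, 0, 0]

```text
clock: 10.0
position: [0.4507, -0.0594, 0.2478]
tool_rot: [3.141, 0.001, 2.947]
force: [0.7, -0.2, 0.8]
grip_width: 0.0856
finger_force: 0.0
```

Run:
```python
from h import *
w=-.197;o=np.array([.5305,-.0697])
s=monitor.observe();print(s['position'],s['clock'],jig(s['force'],w,0),jig(s['position'],w,o))
f=grab('wrist','w8');grab('top','t8');grab('side','s8')
c,q=np.cos(w),np.sin(w)
def W(p): return [o[0]+c*p[0]-q*p[1],o[1]+q*p[0]+c*p[1],p[2]]
for n,p in dict(clip=(.081,.05,.056),ptr=(.083,.05,.061),crank=(-.055,-.043,.146)).items(): print(n,[proj(load(t),W(p)).round(1) for t in('w8','t8','s8')])
```

```text
[ 0.45074236 -0.05937767  0.2478291 ] 10.0 [ 0.68282714 -0.05619015] [-0.08023535 -0.00548815]
clip [array([358.1, 300.5]), array([342.9, 180.2]), array([360.1, 230.2])]
ptr [array([358.6, 304.1]), array([343.1, 179.3]), array([360.7, 228.7])]
crank [array([274.1, 228. ]), array([368.9, 229.4]), array([329.5, 235.1])]
```

Run:
```python
from h import *
im=cv2.imread('pics/w8.png');t=cv2.imread('pics/t8.png')
a=cv2.resize(im[265:325,328:388],(400,400),interpolation=2)
b=cv2.resize(im[120:320,200:400],(400,400),interpolation=2)
c=cv2.resize(t[165:215,320:420],(400,200),interpolation=2);d=cv2.resize(cv2.imread('pics/s8.png')[205:275,300:440],(400,200),interpolation=2)
cv2.imwrite('pics/c8.png',np.vstack([np.hstack([a,b]),np.hstack([c,d])]))
```

```text
(no output)
```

View pics/c8.png

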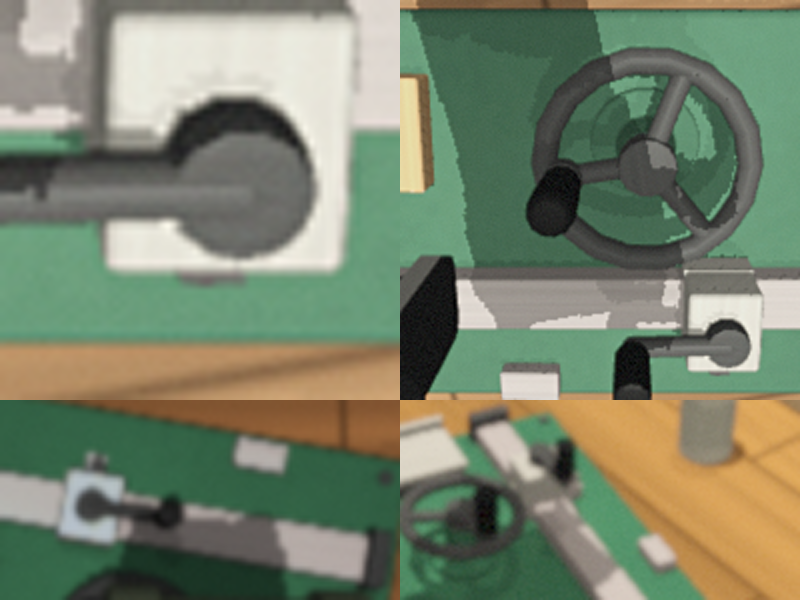

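Run:
```python
from h import *
w=-.197;o=np.array([.5305,-.0697]);f=load('w8')
c=lambda u,v:((u+.5)/6.667+328-.5,(v+.5)/6.667+265-.5)
for n,p,z in[('blkL',(104,258),.085),('blkR',(346,258),.085),('blkL',(106,25),.085),('blkR',(355,25),.085),('hub',(243,195),.105),('cl',(178,277),.043),('cr',(246,277),.043)]: print(n,jig(plane(f,*c(*p),z),w,o).round(4))
g=cv2.cvtColor(f['img'],7);print(g[303:311,345:385])
t=load('t8');g=cv2.cvtColor(t['img'],7);print(g[176:186,335:355])
```

```text
blkL [0.065  0.0273]
blkR [0.0649 0.071 ]
blkL [0.0183 0.0264]
blkR [0.0182 0.0697]
hub [0.0388 0.048 ]
cl [0.0989 0.0473]
cr [0.0989 0.0613]
[[224 230 230 233 230 229 229 230 229 228 230 232 235 225 204 178 155 148
  123 122 128 169 176 201 224 231 233 233 231 229 228 228 233 220 169 141
  134 139 136 135]
 [225 230 231 232 232 230 231 230 231 229 231 232 232 231 226 224 225 226
  207 221 225 228 227 231 237 235 233 232 230 229 227 230 233 206 157 135
  135 135 135 134]
 [177 185 188 190 190 188 188 188 187 176 179 181 183 181 180 181 183 183
  172 183 189 188 186 190 191 188 188 188 185 186 185 186 188 161 137 136
  137 135 137 135]
 [138 144 144 143 144 144 144 143 144 127 121 119 123 121 119 121 121 123
  121 130 141 142 144 144 144 142 144 144 142 143 143 142 144 137 135 136
  139 135 138 134]
 [136 136 135 136 135 136 136 136 135 131 123 116 114 107 108 118 121 123
  120 123 135 136 136 135 136 135 134 135 137 136 136 137 135 139 137 138
  138 139 136 138]
 [139 136 138 135 136 136 137 138 137 137 137 137 135 133 135 135 135 137
  136 136 138 138 137 137 136 135 138 139 135 138
[... 529 characters left out ...]
  84  85
   83  84]
 [ 81  82  82  82  82  85 104 126 118  91  87  91  87  84  83  84  84  84
   84  84]
 [ 82  82  82  83  81  86 108 133 116  89  94 107  91  84  84  84  83  83
   84  84]
 [ 82  82  81  81  80  85 103 120  96  75  85  99  89  84  83  84  85  86
   84  85]
 [ 84  84  86  84  87  88  98 106  80  65  69  77  83  83  86  84  85  85
   85  84]
 [ 86  96 113 124 127 118 111 108  91  81  77  74  81  82  82  83  84  85
   86  85]
 [ 88 109 146 166 170 162 154 150 144 136 124 108 101  96  93  87  84  84
   85  86]
 [ 94 121 166 185 187 185 183 182 180 175 168 157 152 147 141 123  90  82
   85  86]
 [119 133 175 188 189 190 187 183 182 184 184 183 182 182 176 150  94  81
   86  86]]
```

Run:
```python
from h import *
w=-.197;o=np.array([.5305,-.0697])
t=load('top0');g=cv2.cvtColor(t['img'],7);print(g[176:186,335:355]);g2=g.astype(float)
m=g2[177:185,338:350]-84;m[m<12]=0;print('clip u',(m.sum(0)*np.arange(338,350)).sum()/m.sum())
print(g[183:193,375:390])
s=load('s8');g=cv2.cvtColor(s['img'],7);print(g[222:242,350:376])
f=load('w8')
for u,v,z in[(359.05,306,.061),(358.5,307,.061)]: print(jig(plane(f,u,v,z),w,o))
for a in np.arange(.044,.056,.002):
    c,q=np.cos(w),np.sin(w);p=(.083,a);print(a,proj(t,[o[0]+c*p[0]-q*p[1],o[1]+q*p[0]+c*p[1],.056]).round(2))
```

```text
[[ 82  83  83  84  83  82  82  83  83  83  83  83  84  83  84  85  84  85
   84  84]
 [ 82  84  82  83  82  84  89  98  99  93  85  84  84  84  84  85  86  84
   84  84]
 [ 83  83  82  82  83  87 108 135 137 122 105  96  87  86  84  84  84  84
   85  84]
 [ 82  82  82  84  83  88 119 161 167 154 138 121  95  85  86  86  85  86
   85  85]
 [ 83  83  84  82  83  89 123 167 175 166 154 127  97  85  85  86  85  85
   86  85]
 [ 83  83  83  84  84  90 123 166 173 166 154 118  91  86  85  85  86  86
   86  86]
 [ 84  84  84  85  85  89 116 153 159 158 147 105  87  86  85  86  85  85
   86  86]
 [ 84  85  85  85  85  87  97 117 120 123 117  94  86  86  86  86  86  85
   86  87]
 [ 94  89  85  86  84  85  84  85  83  85  86  84  84  86  86  87  87  87
   87  88]
 [122 110 100  99  98  97  90  83  80  79  80  83  86  87  86  86  87  86
   87  86]]
clip u 343.38485971413445
[[ 80  81  82  80  79  78  78  76  78  80  85  87  88  92 100]
 [ 81  82  81  81  81  81  79  78  78  79  79  79  79  80  81]
 [ 81  81  82  80  81  78  74  70  73  78  80  80  80  80  81]
 [ 83  81  81  81  79  71  61  57 
[... 2133 characters left out ...]
5 127 125 124 130]
 [118 117 120 117 118 118 126 128 120 118 112 106 108 115 116 125 127 126
  127 124 127 124 128 127 122 126]
 [122 120 127 129 128 128 141 144 142 126 112 105 112 115 124 123 125 126
  128 126 127 127 128 129 126 127]
 [141 144 151 152 142 136 148 158 159 143 125 115 116 120 128 128 127 126
  126 127 128 129 126 126 123 126]
 [168 173 176 172 150 141 145 157 168 165 143 124 120 126 128 126 126 129
  129 128 129 126 126 126 125 125]]
[0.08583675 0.05071872]
[0.08734348 0.05006682]
0.044 [344.93 179.86]
0.046 [344.29 179.75]
0.048 [343.66 179.64]
0.05 [343.02 179.53]
0.052000000000000005 [342.39 179.41]
0.054000000000000006 [341.75 179.3 ]
0.05600000000000001 [341.12 179.19]
```

Run:
```python
from h import *
w=-.197;o=np.array([.5305,-.0697]);f=load('w8');g=cv2.cvtColor(f['img'],7)
m=cv2.inRange(g,0,38);m[:190]=0;m[250:]=0;m[:,:255]=0;m[:,300:]=0
ys,xs=np.nonzero(m);print(xs.min(),xs.max(),ys.min(),ys.max(),len(xs))
for n,p,z in[('crank',(275.8,225.8),.146),('hub',(323.5,202.5),.097)]:print(n,jig(plane(f,*p,z),w,o))
# wheel outer rim ellipse
for p in[((534,150)),((763,150)),((640,46)),((650,268))]:
    print(jig(plane(f,200+(p[0]-400)/2,120+p[1]/2,.084),w,o).round(4))
s=monitor.observe();print(jig(s['position'],w,o),s['tool_rot'],s['position'])
```

```text
263 290 200 237 695
crank [-0.0570582  -0.04142282]
hub [-0.06454336  0.0021527 ]
[-0.0691 -0.0586]
[-0.0694  0.0651]
[-0.1245 -0.0017]
[0.0006 0.0048]
[-0.07836082 -0.0054229 ] [-3.14157383e+00  5.98489910e-04  2.94667004e+00] [ 0.4525934  -0.05968058  0.24737039]
```

move_arm:
  gripper: [1, 1, 1, 1, 1, 1, 1, 1]
  linear:
    - [-1.1, -1.9, 0]
    - [-1.04, -1.8, 1]
    - [0, 0, 3]
    - [0, 0, 3]
    - [0, 0, 3]
    - [0, 0, 2.9]
    - [0, 0, 0]
    - [0, 0, 0]
  twist: [0, 0, 0, 0, 0, 0, 0, 0]

```text
clock: 10.95
position: [0.4658, -0.1003, 0.1184]
tool_rot: [-3.141, -0.001, 2.946]
force: [0.4, -0.4, 1.0]
grip_width: 0.0856
finger_force: 0.0
```

Run:
```python
from h import *
w=-.197;o=np.array([.5305,-.0697])
s=monitor.observe();print(jig(s['position'],w,o),s['position'],s['force'])
f=grab('wrist','w9');g=cv2.cvtColor(f['img'],7)
c,q=np.cos(w),np.sin(w);p=(-.057,-.0425)
print([proj(f,[o[0]+c*p[0]-q*p[1],o[1]+q*p[0]+c*p[1],z]).round(1) for z in(.096,.146)], proj(f,s['position']))
print((g[200:300:6,250:385:4]))
```

```text
[-0.05744718 -0.04268947] [ 0.46580842 -0.10031975  0.11838222] [ 0.37639449 -0.42863571  0.96571203]
[array([316.9, 237.2]), array([317.2, 281.2])] [316.6608513  252.77326732]
[[ 84  88  89  87  90  90  87  89  87  88  75  51  55  58  53  53  44  79
   88  87  69  78  77 119 120 116  54  58  55  59  62  67  40  42]
 [ 84  85  88  89  89  86  89  87  89  86  81  56  58  61  55  49  80  88
   86  86  71  81  80 120 116 107  56  58  61  71  41  47  41  43]
 [ 87  88  86  85  86  88  89  88  89  89  62  55  61  54  55  45  90  89
   87  87  87  84  82  83  81  84  50  55  74  39  43  85  99 103]
 [ 88  84  87  89  88  87  86  86  87  86  52  58  61  59  55  44  79  90
   88  86  87  80  83  84  85  84  74  43  47  43 103 101  96 101]
 [ 85  83  86  87  88  87  88  91  88  88  50  61  58  55  40  44  48  45
   39  36  46  49  50  53  48  54  49  92  70  63 101 101  98  98]
 [ 87  87  89  87  86  87  89  89  90  84  61  54  62  42  26  13  15  24
   13  33  39  64  66  69  71  72  66 120  82  98  99 100  95  53]
 [ 86  89  87  83  86  89  89  85  86  88  88  56  56  12  17   5  12  20
   
[... 774 characters left out ...]
  84  83  88  86  88  89  88  89  87  88  16  23  22  20  29  28  28
   21  20  19  19   8  85  87  85  88  88  88  86  89  86  88  87]
 [ 89  88  87  86  85  85  86  87  85  86  86  20  19  24  31  25  25  19
   24  24  17  26  12  54  87  87 137 131 128 137 131 137 136 135]
 [ 85  87  88  86  89  87  84  87  87  88  90  23  13  12  24  21  25  19
   27  20  20  27   9  56  47  39  45  91 136 135 133 136 134 133]
 [ 86  75  78  87  75  79  74  84  78  82  84  64  26  22  20  26  23  27
   26  27  21  22  49  58  58  57  55  50  50  41  39  49  52  48]
 [ 84  82  82  85  85  81  84  82  81  83  83  85  55  17  23  26  21  25
   21  21  25  57  67  66  70  72  64  63  61  60  56  91  87  85]]
```

move_arm:
  gripper: [0, 0, 0, 0, 0, 0, 0, 0]
  linear:
    - [0, 0, 0]
    - [0, 0, 0]
    - [0, 0, 0]
    - [0, 0, 0]
    - [0, 0, 0]
    - [0, 0, 0]
    - [0, 0, 0]
    - [0, 0, 0]
  twist: [0, 0, 0, 0, 0, 0, 0, 0]
  squeeze: 50

```text
clock: 11.8
position: [0.4656, -0.1002, 0.1188]
tool_rot: [-3.142, 0.001, 2.946]
force: [-1.7, -0.5, 8.3]
grip_width: 0.0211
finger_force: 48.5
```

```bash
cat >> h.py <<'E'
def arc(a,b,n,r=4.6):
    th=np.radians(np.linspace(a,b,n+1)); P=r*np.c_[np.sin(th),np.cos(th)]; return np.diff(P,axis=0).round(2).tolist()
def st():
    w=-.197;o=np.array([.5305,-.0697]);s=monitor.observe();print('jig',jig(s['position'],w,o).round(4),'F',jig(s['force'],w,0).round(1),s['force'][2].round(1),'z',s['position'][2].round(4),'w',s['grip_width'],s['clock'])
E
python3 - <<'E'
from h import *
st();print(arc(188,8,9))
E
```

```text
jig [-0.0577 -0.0426] F [-1.6 -0.8] 8.3 z 0.1188 w 0.02111930531532627 11.8
[[1.6, 0.06], [1.48, 0.6], [1.19, 1.07], [0.75, 1.41], [0.22, 1.58], [-0.33, 1.56], [-0.85, 1.35], [-1.26, 0.98], [-1.52, 0.49]]
```

move_arm:
  gripper: [0, 0, 0, 0, 0, 0]
  linear:
    - [1.6, 0.06, -0.1]
    - [1.48, 0.6, 0]
    - [1.19, 1.07, 0]
    - [0.75, 1.41, 0]
    - [0.22, 1.58, 0]
    - [0, 0, 0]
  twist: [0, 0, 0, 0, 0, 0]

```text
clock: 12.4
position: [0.4229, -0.0413, 0.119]
tool_rot: [3.141, -0.001, 2.949]
force: [1.0, 2.9, -11.7]
grip_width: 0.0207
finger_force: 51.5
```

```bash
python3 -c "
from h import *
st()"
```

```text
jig [-0.111   0.0068] F [0.4 3.1] -11.7 z 0.119 w 0.020741938970288393 12.4
```

move_arm:
  gripper: [0, 0, 0, 0, 0, 0]
  linear:
    - [-0.33, 1.56, 0]
    - [-0.85, 1.35, 0]
    - [-1.26, 0.98, 0]
    - [-1.52, 0.49, 0]
    - [0, 0, 0]
    - [0, 0, 0]
  twist: [0, 0, 0, 0, 0, 0]

```text
clock: 13.0
position: [0.4709, -0.0083, 0.1191]
tool_rot: [-3.141, 0.0, 2.947]
force: [2.6, -3.1, -12.6]
grip_width: 0.0208
finger_force: 51.7
```

```bash
python3 -c "
from h import *
st()"
```

```text
jig [-0.0704  0.0486] F [ 3.1 -2.5] -12.6 z 0.1191 w 0.020825245757733257 13.0
```

move_arm:
  gripper: [0, 0, 0, 0]
  linear:
    - [-0.32, 0.03, 0]
    - [-0.32, 0.01, 0]
    - [0, 0, 0]
    - [0, 0, 0]
  twist: [0, 0, 0, 0]

```text
clock: 13.4
position: [0.4761, -0.009, 0.119]
tool_rot: [-3.141, -0.002, 2.947]
force: [-5.2, -1.5, -10.3]
grip_width: 0.0208
finger_force: 52.0
```

```bash
python3 -c "
from h import *
st()"
```

```text
jig [-0.0652  0.0488] F [-4.8 -2.5] -10.3 z 0.119 w 0.020786458384826473 13.4
```

move_arm:
  gripper: [0, 0, 0, 0]
  linear:
    - [-0.3, 0, 0]
    - [0, 0, 0]
    - [0, 0, 0]
    - [0, 0, 0]
  twist: [0, 0, 0, 0]

```text
clock: 13.8
position: [0.4766, -0.0091, 0.1189]
tool_rot: [-3.141, -0.007, 2.947]
force: [-21.1, 3.0, 5.7]
grip_width: 0.0208
finger_force: 53.8
```

```bash
python3 -c "
from h import *
st()"
```

```text
jig [-0.0647  0.0488] F [-21.3  -1.2] 5.7 z 0.1189 w 0.02084946610121413 13.8
```

move_arm:
  gripper: [0, 0, 0, 0, 0, 0, 0, 0]
  linear:
    - [0.45, 0, 0]
    - [1.57, -0.28, 0]
    - [1.38, -0.8, 0]
    - [1.03, -1.22, 0]
    - [0.55, -1.5, 0]
    - [0, -1.6, 0]
    - [-0.55, -1.5, 0]
    - [-1.03, -1.22, 0]
  twist: [0, 0, 0, 0, 0, 0, 0, 0]

```text
clock: 14.6
position: [0.4305, -0.0826, 0.1191]
tool_rot: [3.141, -0.001, 2.947]
force: [5.7, 9.9, -19.6]
grip_width: 0.0208
finger_force: 51.8
```

```bash
python3 -c "
from h import *
st()"
```

```text
jig [-0.0955 -0.0322] F [ 3.6 10.8] -19.6 z 0.1191 w 0.020848549170373838 14.6
```

move_arm:
  gripper: [0, 0, 0, 0, 0, 0, 0, 0]
  linear:
    - [-1.38, -0.8, 0]
    - [-1.57, -0.28, 0]
    - [-1.57, 0.28, 0]
    - [-1.38, 0.8, 0]
    - [-1.03, 1.22, 0]
    - [-0.55, 1.5, 0]
    - [0, 1.6, 0]
    - [0.55, 1.5, 0]
  twist: [0, 0, 0, 0, 0, 0, 0, 0]

```text
clock: 15.4
position: [0.5105, -0.0382, 0.1191]
tool_rot: [-3.141, 0.0, 2.947]
force: [-6.2, -6.1, -12.9]
grip_width: 0.0212
finger_force: 52.7
```

move_arm:
  gripper: [0, 0, 0, 0, 0]
  linear:
    - [1.03, 1.22, 0]
    - [1.38, 0.8, 0]
    - [1.57, 0.28, 0]
    - [0, 0, 0]
    - [0, 0, 0]
  twist: [0, 0, 0, 0, 0]

```text
clock: 15.9
position: [0.4741, -0.0086, 0.1191]
tool_rot: [-3.141, -0.001, 2.947]
force: [-3.2, -6.3, -15.5]
grip_width: 0.021
finger_force: 52.5
```

```bash
python3 -c "
from h import *
st()"
```

```text
jig [-0.0672  0.0489] F [-1.9 -6.9] -15.5 z 0.1191 w 0.021046453276981802 15.9
```

move_arm:
  gripper: [0, 0, 0, 0, 0, 0, 0]
  linear:
    - [1.57, -0.3, 0]
    - [1.38, -0.8, 0]
    - [1.03, -1.22, 0]
    - [0.55, -1.5, 0]
    - [0, -1.6, 0]
    - [-0.55, -1.5, 0]
    - [-1.03, -1.2, 0]
  twist: [0, 0, 0, 0, 0, 0, 0]

```text
clock: 16.6
position: [0.4302, -0.0821, 0.1191]
tool_rot: [3.141, -0.001, 2.948]
force: [3.4, 8.9, -20.2]
grip_width: 0.0206
finger_force: 52.4
```

move_arm:
  gripper: [0, 0, 0, 0, 0, 0, 0, 0]
  linear:
    - [-1.38, -0.8, 0]
    - [-1.57, -0.28, 0]
    - [-1.57, 0.28, 0]
    - [-1.38, 0.8, 0]
    - [-1.03, 1.22, 0]
    - [-0.55, 1.5, 0]
    - [0, 1.6, 0]
    - [0.55, 1.5, 0]
  twist: [0, 0, 0, 0, 0, 0, 0, 0]

```text
clock: 17.4
position: [0.5104, -0.0381, 0.1191]
tool_rot: [-3.141, 0.001, 2.947]
force: [-5.8, -6.3, -13.1]
grip_width: 0.021
finger_force: 53.2
```

move_arm:
  gripper: [0, 0, 0, 0, 0]
  linear:
    - [1.03, 1.22, 0]
    - [1.38, 0.75, 0]
    - [1.3, 0.23, 0]
    - [0, 0, 0]
    - [0, 0, 0]
  twist: [0, 0, 0, 0, 0]

```text
clock: 17.9
position: [0.4772, -0.0094, 0.1192]
tool_rot: [3.141, -0.001, 2.948]
force: [-2.0, 2.4, -20.2]
grip_width: 0.0206
finger_force: 52.5
```

```bash
python3 -c "
from h import *
st();grab('top','t10');grab('side','s10');grab('wrist','w10')"
```

```text
jig [-0.0641  0.0487] F [-2.5  1.9] -20.2 z 0.1192 w 0.02062371245943769 17.9
```

move_arm:
  gripper: [0, 0, 0, 0]
  linear:
    - [0.14, 0, 0]
    - [0, 0, 0]
    - [0, 0, 0]
    - [0, 0, 0]
  twist: [0, 0, 0, 0]

```text
clock: 18.45
position: [0.4772, -0.0095, 0.1192]
tool_rot: [3.141, 0.001, 2.947]
force: [1.8, 5.2, -24.3]
grip_width: 0.021
finger_force: 52.0
```

Run:
```python
from h import *
st();f=grab('wrist','w11');w=-.197;o=np.array([.5305,-.0697])
c,q=np.cos(w),np.sin(w)
P=lambda x,y,z:proj(f,[o[0]+c*x-q*y,o[1]+q*x+c*y,z]).round(1)
print('hub',P(-.0645,.0025,.097),'handle',P(-.0655,.0487,.146),P(-.0655,.0487,.1))
g=cv2.cvtColor(f['img'],7);
u0,v0=P(-.0645,.0025,.084)
for y in(-.018,-.012,.018,.024,.030):  # column profiles across the spoke line, spanning jig x
    print(y,[int(g[int(round(b)),int(round(a))]) for a,b in[P(x,y,.084) for x in np.arange(-.09,-.04,.0025)]])
```

```text
jig [-0.064   0.0486] F [0.8 5.4] -24.3 z 0.1192 w 0.02104705704039757 18.45
hub [240.4 235.7] handle [317.1 276.5] [316.7 236.3]
-0.018 [56, 53, 61, 85, 86, 85, 83, 84, 85, 85, 85, 85, 86, 76, 76, 77, 76, 74, 84, 85]
-0.012 [50, 55, 57, 55, 56, 52, 54, 79, 52, 57, 54, 58, 62, 63, 65, 60, 63, 62, 59, 64]
0.018 [70, 52, 44, 43, 45, 48, 46, 43, 54, 37, 47, 53, 57, 59, 73, 81, 26, 23, 30, 37]
0.024 [71, 69, 72, 60, 51, 44, 42, 46, 43, 40, 45, 54, 57, 50, 66, 65, 81, 82, 84, 83]
0.03 [65, 67, 68, 66, 66, 73, 75, 77, 75, 43, 46, 51, 56, 83, 86, 80, 83, 87, 50, 16]
```

move_arm:
  gripper: [0, 0, 0, 0, 0]
  linear:
    - [0.1, 0, 0]
    - [0.08, -0.05, 0]
    - [0, 0, 0]
    - [0, 0, 0]
    - [0, 0, 0]
  twist: [0, 0, 0, 0, 0]

```text
clock: 19.0
position: [0.4756, -0.0092, 0.1192]
tool_rot: [3.14, 0.001, 2.947]
force: [3.9, 8.3, -25.3]
grip_width: 0.0211
finger_force: 52.0
```

```bash
python3 -c "
from h import *
st()"
```

```text
jig [-0.0657  0.0485] F [2.2 8.9] -25.3 z 0.1192 w 0.021133966838130562 19.0
```

```bash
python3 -c "
from h import *
print(bot.job_done())"
```

```text
the job is handed in; nothing more can be done
None
```

The job is handed in: the length stop is locked with its pointer over the mark blade (within about 1 mm by the camera measurements), the handwheel is two full turns back from its clockwise stop, and the gripper is still holding the crank handle.

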